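Park the spice caddy in the yellow bay

ROBOT

A 6-joint arm with a two-finger parallel gripper is mounted at the origin on the work surface. World frame = base frame: x ahead of the robot, y to its left, z up, the work surface at z = 0. Lengths are in m, angles in rad, forces in N, time in s.
With the tool pointing down it reaches from about 0.35 to 0.925 m from the base axis. Payload 6.4 kg.
Tool frame: the origin (TCP) lies midway between the tips of the shut fingers; the grasp point (between the pads) lies 19 mm behind it; z points along the fingers, y is the direction in which the jaws open and shut (so a half turn about z gives the same grasp; the last joint's range is limited). The gripper opens to 85 mm and grips with 20 to 120 N. Pads are 22 mm wide; open, the fingers measure 114 mm over their backs; the gripper's body (76 mm by 85 mm) begins 54 mm behind the grasp point. The pads swing forward as they close: fully open they stand 13 mm farther back than shut.
Start: joints at [-1.393, 0.245, 1.558, -0, 1.339, -0.174], TCP at [0.224, -0.61, 0.196] pointing down, gripper open.
Joint ranges: [-3.13, 3.13], [-1.02, 2.26], [0.13, 2.54], [-0.95, 4.09], [0.21, 2.88], [-2.74, 2.74]. Speed limits (rad/s): [2.57, 2.57, 3.14, 3.14, 3.14, 3.14].

INTERFACE

Orientations are given as [roll, pitch, yaw] about the fixed x, y, z axes, in that order (R = Rz(yaw) Ry(pitch) Rx(roll)).
In Python, from workcell import r, telemetry, eyes, job gives the robot as it stands. Calls block until the motion is done:
- r.move_pose(position, orientation): joint-space move of the TCP to a pose.
- r.movel(position, rotation=None, velocity=0.15, threshold=None): straight line of the TCP; rotation=None keeps the orientation; velocity is the mean speed in m/s. With threshold (N) it stops when the force on the tool has changed by that much, and returns True; else False.
- r.move_j(angles): joint-space move.
- r.move_gripper(opening, newtons=None): finger opening in m; newtons is the grip in N (None keeps the last); returns when the fingers have stopped.
- r.wait(seconds).
- r.inverse_kinematics(position, orientation): joint angles nearest the present ones, or None.
- telemetry.get_state(): the state.
- eyes.camera(name): name is "scene" or "side" or "wrist"; returns a dict with "color" (480x640x3 uint8, red, green, blue), "fx", "fy", "cx", "cy" (pixels), "origin" and "rotation" of the camera in the world. Camera axes: x right, y down, z forward; pixel columns grow to the right and rows downward; lengths in m; the calibration is good to about 2 mm. A picture is of the moment at which its call begins. There is no depth.
A pose or a line that the arm cannot do raises r.IKError and nothing moves.
- job.hand_in(): hands the job in, once; it reports no verdict.
The state is a dict: "clock": time; "qpos": joint angles; "joint_vel": joint speeds; "tau": joint torques, N m; "tcp_pos": TCP position; "ee_rot": TCP orientation; "force": force on the tool from outside, world axes, zero at the start; "ft_torque": the same for the moment, N m; "width": finger opening in m.
Only numpy, scipy, OpenCV 4.12 (cv2) and the standard library are available. Lean on these libraries where they do the work, as an engineer would, in place of code of your own. Each camera call takes 0.05 s, during which the arm holds its last target. There are 200 camera calls.

TASK

Take the little wheeled spice caddy by its red push bar and push it forward until its front castors trail straight, then steer it nose first into the bay marked with yellow tape. Leave it standing centred and straight inside the tape with its castors trailing, let go of the bar, and do not bump the white pail in the blue bay.

Things in the scene. Friction and masses are not known exactly. Their poses are not given: they have to be found in the camera images.
- grip (a point): Centre of the caddy's red push bar: round, 16 mm thick, 104 mm long, level across the caddy, about 150 mm above the bench, on two steel rods 90 mm apart; clear below. It gives about 8 mm up and 8 mm down on a soft spring, so small height errors do not lift the wheels. x = forward (nose), y = the caddy's left, along the bar, z up.
- caddy: Grey wheeled caddy, 0.6 to 1 kg, deck 160 x 110 mm, 35 to 45 mm high, with a crate of two jars (105 mm high) 40 to 130 mm ahead of the bar. Origin: on the bench under the bar, x = forward. Deck reaches 25 mm behind the origin and 135 mm ahead. Two fixed rear wheels lie under the bar, so it pivots about the bar's centre; two swivel castors 105 mm ahead.
- castor_left (a joint): Swivel angle of the front left castor (rad): 0 when its wheel trails straight behind its pivot, positive anticlockwise from above; free, no stops. An orange pointer 22 mm long on top of the deck, beside the jars, points from pivot to wheel (rearward when straight). Trail 12 mm. It starts twisted well off straight and swings near 0 within about 50 mm of straight forward travel.
- castor_right (a joint): Swivel angle of the front right castor (rad), as for the left one.
- bay_yellow: Bay of flat yellow tape 14 mm wide on three sides, open where the caddy enters; inside 196 mm long, 146 mm wide. Origin: centre of the inside, on the bench. x = the way the caddy's nose must point, from the open side to the closed end; y = left. Parked in the middle, the bar's centre is at x = -55 mm, y = 0. A like blue bay lies beside it, about 210 mm off, on either side.
- pail: White lidded pail with a red label, 106 mm in diameter and 96 mm tall, 0.9 kg, standing loose in the blue bay. Origin: centre of its underside. To be left alone.

How it is judged:
By the outcome, as a careful person would: the job done as asked, in the order asked, and still so for the second after the job is handed in, with the robot touching nothing.
It also fails if it takes over 42 s, if anything falls off the work surface, if the arm or the gripper's body presses on something with over 40 N, if the wrist force passes 120 N, or if a joint passes its speed limit or range.

## Working session

There is one attempt and no reset: what is moved stays moved. The work goes in short steps, each a Python script; the robot and the scene stay as the last script left them, time stands still between calls to the robot, and variables do not carry over. Pictures are saved under pics/ and viewed, about 8 in all and at most 12, crops included, and the job is handed in when it is done.

```bash
ls; mkdir -p pics
python3 - <<'E'
from workcell import r,telemetry,eyes,job
import cv2,numpy as np
ims=[]
for n in ["scene","side"]:
    c=eyes.camera(n); cv2.imwrite(f"pics/{n}0.png",c["color"][:,:,::-1])
    np.savez(f"pics/{n}0.npz",**c)
    print(n,c["fx"],c["fy"],c["cx"],c["cy"],c["origin"],c["rotation"])
print(telemetry.get_state())
E
```

```text
pics
scene 457.7197034959482 457.7197034959482 312.62618857736265 237.13641125393087 [1.1362066  0.2006888  0.50246831] [-2.10356908 -0.00909862  1.99269372]
side 435.75968232422525 435.75968232422525 323.2196853150142 242.05176985323664 [0.33725237 0.4480232  0.56159106] [-2.28791819  0.01083302 -2.70206574]
{'clock': 0.1, 'qpos': array([-1.39308845e+00,  2.45751408e-01,  1.55889307e+00, -3.51956563e-05,
        1.33870565e+00, -1.74084438e-01]), 'joint_vel': array([ 4.45171242e-05, -5.19485712e-04, -2.08561961e-03,  4.82730443e-04,
        2.06249795e-03, -3.63807606e-04]), 'tau': array([ 6.84535407e-04, -4.30672359e+01, -3.27128506e+01, -1.60801274e-04,
        2.80698849e-03, -1.03827176e-05]), 'tcp_pos': array([ 0.22388166, -0.60962453,  0.19478547]), 'ee_rot': array([-3.13985581e+00, -2.70686261e-04,  3.51800208e-01]), 'force': array([ 0.25994818, -1.25738463,  0.33828062]), 'ft_torque': array([-0.00578455, -0.01112572, -0.00097764]), 'width': 0.08541981102011599}
```

View pics/scene0.png

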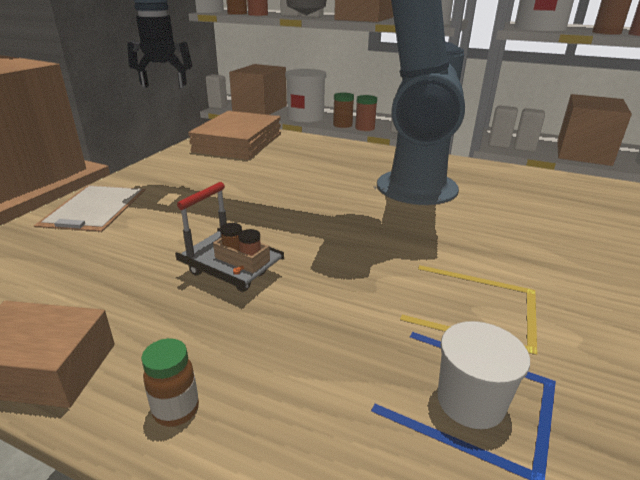

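View pics/side0.png

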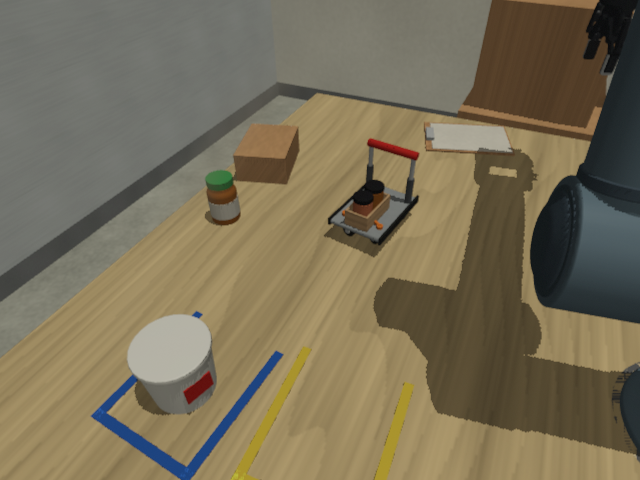

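The scene view shows the red bar from (182,202) to (221,187), the yellow bay's closed end at about (531,291) to (532,350), and the pail at (480,375). The side view shows the bar from (370,143) to (416,156), with the closed end of the yellow bay cut off.

```bash
cat > h.py <<'E'
import cv2,numpy as np
from scipy.spatial.transform import Rotation as Ro
def ray(c,uv):
    uv=np.atleast_2d(uv).astype(float)
    d=np.c_[(uv[:,0]-c["cx"])/c["fx"],(uv[:,1]-c["cy"])/c["fy"],np.ones(len(uv))]
    return d@Ro.from_euler("xyz",np.ravel(c["rotation"])).as_matrix().T
def onplane(c,uv,z):
    d=ray(c,uv); o=np.ravel(c["origin"]); return o+d*((z-o[2])/d[:,2])[:,None]
def tri(cs,uvs):
    A=np.zeros((3,3));b=np.zeros(3)
    for c,uv in zip(cs,uvs):
        d=ray(c,uv)[0];d/=np.linalg.norm(d);P=np.eye(3)-np.outer(d,d);A+=P;b+=P@np.ravel(c["origin"])
    return np.linalg.solve(A,b)
def mask(c,lo,hi):
    return cv2.inRange(cv2.cvtColor(c["color"],cv2.COLOR_RGB2HSV),lo,hi)
def red(c):  # bar blob: all red blobs
    m=mask(c,(0,190,90),(4,255,255))|mask(c,(174,190,90),(180,255,255))
    return m
def blobs(m,amin=4):
    n,l,s,ce=cv2.connectedComponentsWithStats(m)
    return [(int(s[i,4]),ce[i],np.argwhere(l==i)[:,::-1]) for i in range(1,n) if s[i,4]>=amin]
E
python3 - <<'E'
from h import *
S=dict(np.load("pics/scene0.npz"));D=dict(np.load("pics/side0.npz"))
for c in (S,D):
    print("red",[(a,p.round(1),px.min(0),px.max(0)) for a,p,px in blobs(red(c),20)])
    ym=mask(c,(22,150,120),(32,255,255))
    print("yel",[(a,p.round(1),px.min(0),px.max(0)) for a,p,px in blobs(ym,30)])
    om=mask(c,(5,200,150),(14,255,255))
    print("or",[(a,p.round(1),px.min(0),px.max(0)) for a,p,px in blobs(om,4)])
    bm=mask(c,(105,150,80),(125,255,255))
    for nm,m in(("y",ym),("b",bm)):
        for a,p,px in blobs(m,60):
            W=onplane(c,px,0)[:,:2]
            rc=cv2.minAreaRect(W.astype(np.float32)); print(nm,a,np.round(cv2.boxPoints(rc),3).tolist())
E
```

```text
red []
yel [(309, array([473.5, 278.6]), array([419, 266]), array([527, 291])), (372, array([531.4, 321.1]), array([526, 289]), array([536, 353])), (161, array([422.7, 322.3]), array([401, 315]), array([447, 329]))]
or []
y 309 [[0.35899999737739563, 0.28700000047683716], [0.36800000071525574, 0.09099999815225601], [0.3790000081062317, 0.09099999815225601], [0.3700000047683716, 0.28700000047683716]]
y 372 [[0.35899999737739563, 0.3019999861717224], [0.36000001430511475, 0.28700000047683716], [0.531000018119812, 0.2919999957084656], [0.531000018119812, 0.3059999942779541]]
y 161 [[0.5249999761581421, 0.1720000058412552], [0.527999997138977, 0.09799999743700027], [0.5389999747276306, 0.09799999743700027], [0.5360000133514404, 0.1720000058412552]]
b 2210 [[0.5640000104904175, 0.1340000033378601], [0.7360000014305115, 0.12099999934434891], [0.75, 0.3190000057220459], [0.578000009059906, 0.3310000002384186]]
red [(297, array([393.1, 148.1]), array([368, 139]), array([417, 158])), (375, array([198.2, 387.6]), array([184, 372]), array([212, 402]))]
yel [(1530, array([269.5, 418.1]), array([231, 347]), array([310, 479])), (1120, array([393.9, 432.8]), array([374, 382]), array([413, 479]))]
or [(17, array([378.5, 224.6]), array([375, 221]), array([381, 227]))]
y 1530 [[0.5040000081062317, 0.30799999833106995], [0.5120000243186951, 0.10000000149011612], [0.5419999957084656, 0.10199999809265137], [0.5329999923706055, 0.3089999854564667]]
y 1120 [[0.3619999885559082, 0.23499999940395355], [0.36800000071525574, 0.09399999678134918], [0.382999986410141, 0.0949999988079071], [0.37700000405311584, 0.23600000143051147]]
b 2916 [[0.5630000233650208, 0.12700000405311584], [0.7350000143051147, 0.11400000005960464], [0.7509999871253967, 0.32199999690055847], [0.5789999961853027, 0.33500000834465027]]
```

Run:
```python
import cv2
a=cv2.imread("pics/scene0.png")[170:310,160:310];b=cv2.imread("pics/side0.png")[130:250,320:440]
a=cv2.resize(a,(400,373),interpolation=cv2.INTER_CUBIC);b=cv2.resize(b,(373,373),interpolation=cv2.INTER_CUBIC)
cv2.imwrite("pics/z.png",cv2.hconcat([a,b]))
```

```text
(no output)
```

View pics/z.png

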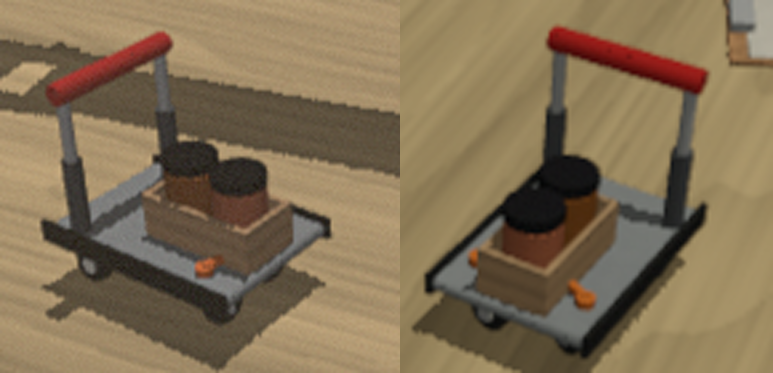

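The crop shows both orange castor pointers beside the crate. They are twisted, so the castors are well off straight. The bar is clear in both views. Next I'll measure the bar and fit the bay lines.

Run:
```python
from h import *
S=dict(np.load("pics/scene0.npz"));D=dict(np.load("pics/side0.npz"))
def ends(c,roi):
    m=mask(c,(0,170,60),(6,255,255))|mask(c,(172,170,60),(180,255,255))
    k=np.zeros_like(m);k[roi[1]:roi[3],roi[0]:roi[2]]=255
    a,p,px=max(blobs(m&k,20),key=lambda b:b[0])
    (cx,cy),(w,h),an=cv2.minAreaRect(px.astype(np.float32)); print(a,p,w,h)
    v=np.linalg.svd(px-p,full_matrices=False)[2][0]; t=(px-p)@v
    mid=p+v*(t.min()+t.max())/2
    return mid, p+v*t.min(),p+v*t.max()
s=ends(S,(160,170,240,220));d=ends(D,(355,130,430,170))
print(s,d)
print("mid",tri((S,D),(s[0],d[0])))
E1=[tri((S,D),(s[i],d[j])) for i in(1,2) for j in (1,2)];print(np.round(E1,4))
for c in(S,D):
  for z in (.15,): print([onplane(c,u,z).round(4) for u in (c is S and s or d)])
# bay lines
for n,c in(("S",S),("D",D)):
    W=onplane(c,np.argwhere(mask(c,(22,150,120),(32,255,255))>0)[:,::-1],0)[:,:2]
    for nm,(a,b,e,f) in dict(left=(.34,.395,.08,.28),right=(.505,.56,.08,.28),end=(.38,.52,.28,.32)).items():
        w=W[(W[:,0]>a)&(W[:,0]<b)&(W[:,1]>e)&(W[:,1]<f)].astype(np.float32)
        if len(w)>50:
            l=cv2.fitLine(w,cv2.DIST_HUBER,0,.001,.001).ravel(); print(n,nm,l.round(4),"y",w[:,1].min(),w[:,1].max(),"x",w[:,0].min(),w[:,0].max())
```

```text
185 [200.85945946 193.35135135] 5.727128505706787 48.75043487548828
393 [392.81679389 148.71501272] 51.62683868408203 7.6626105308532715
(array([200.09425616, 193.70433179]), array([222.22799861, 183.49426333]), array([177.96051371, 203.91440024])) (array([392.37244185, 148.58101219]), array([367.65967494, 141.12853382]), array([417.08520876, 156.03349056]))
mid [ 0.53874449 -0.28301888  0.14950847]
[[ 0.5654 -0.2136  0.1932]
 [ 0.4872 -0.2707  0.1515]
 [ 0.5916 -0.2895  0.1511]
 [ 0.507  -0.366   0.0973]]
[array([[ 0.535 , -0.2874,  0.15  ]]), array([[ 0.4801, -0.2769,  0.15  ]]), array([[ 0.585 , -0.2969,  0.15  ]])]
[array([[ 0.5375, -0.2762,  0.15  ]]), array([[ 0.5907, -0.2845,  0.15  ]]), array([[ 0.4871, -0.2682,  0.15  ]])]
S left [ 0.0414 -0.9991  0.3691  0.1886] y 0.09118745 0.2786772 x 0.3600378 0.37721068
S right [ 0.0453 -0.999   0.5321  0.1332] y 0.0976835 0.17202838 x 0.5252051 0.5387969
S end [0.9992 0.0403 0.4538 0.2971] y 0.28817835 0.30562496 x 0.38051194 0.519796
D left [ 0.0372 -0.9993  0.3721  0.17  ] y 0.09433939 0.2359897 x 0.36286554 0.38162
D right [ 0.0411 -0.9992  0.5309  0.1999] y 0.10124173 0.27986026 x 0.5207819 0.54147637
```

Run:
```python
from workcell import r,telemetry,eyes
from h import *
r.move_pose([.5394,-.280,.30],[np.pi,0,np.deg2rad(79.8-90)])
r.move_gripper(.06)
st=telemetry.get_state();print(st["clock"],st["tcp_pos"],st["ee_rot"],st["qpos"])
c=eyes.camera("wrist");np.savez("pics/w1.npz",**c);cv2.imwrite("pics/w1.png",c["color"][:,:,::-1])
m=mask(c,(0,170,60),(6,255,255))|mask(c,(172,170,60),(180,255,255))
for a,p,px in blobs(m,100):
    W=onplane(c,px,.15)[:,:2].astype(np.float32);print(a,p,cv2.minAreaRect(W),W.mean(0))
```

```text
2.1833 [ 0.53925795 -0.28028025  0.29990747] [-3.14151836e+00  1.46366307e-04 -1.78482246e-01] [-6.65673675e-01  8.07202108e-02  1.55386809e+00 -2.87897810e-06
  1.50716847e+00  1.08360509e+00]
2100 [319.2947619  203.62619048] ((0.5397856831550598, -0.28168994188308716), (0.015265685506165028, 0.10484686493873596), 80.75553131103516) [ 0.5423055  -0.28193882]
```

View pics/w1.png

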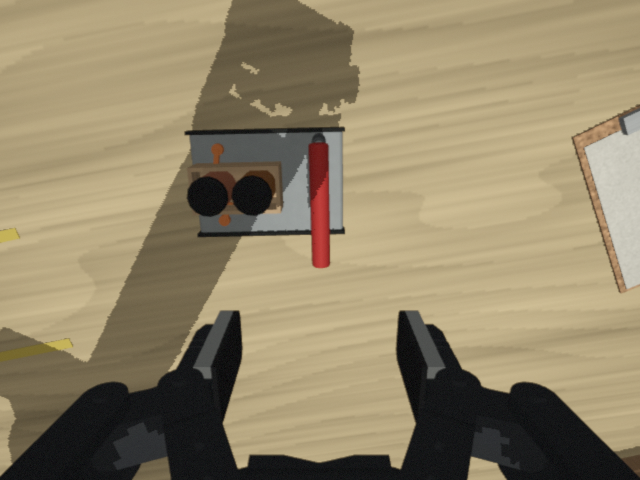

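The wrist view agrees to within 2 mm: bar at (319,143) to (321,267), heading about 80.5°. Both pointers stand sideways, so the castors are twisted. Next: grasp and push straight ahead.

Run:
```python
from workcell import r,telemetry,eyes
from h import *
h=np.deg2rad(80.5);rot=[np.pi,0,h-np.pi/2];u=np.array([np.cos(h),np.sin(h),0])
p=np.array([.5395,-.281,.130])
print(r.movel(p+[0,0,.04],rot,.15), r.movel(p,rot,.08,threshold=8))
r.move_gripper(0.0,50)
st=telemetry.get_state();print(st["clock"],st["tcp_pos"],st["width"],st["force"])
c=eyes.camera("wrist");cv2.imwrite("pics/w2.png",c["color"][:,:,::-1])
r.movel(p+.065*u,rot,.05)
st=telemetry.get_state();print(st["clock"],st["tcp_pos"],st["width"],st["force"],st["ft_torque"])
ims=[]
for n in("wrist","scene","side"):
    c=eyes.camera(n);np.savez(f"pics/{n}3.npz",**c);ims.append(c["color"][:,:,::-1])
cv2.imwrite("pics/w3.png",cv2.hconcat([cv2.resize(ims[0],(400,300)),cv2.resize(ims[1][150:300,200:400],(400,300))]))
```

```text
False False
4.5 [ 0.53951813 -0.28099729  0.13006262] -7.180821182523123e-05 [-0.0350464  0.0477603 -1.1379233]
6.0 [ 0.55019424 -0.21717324  0.13001   ] -0.0002569665550461283 [ 0.20446645 -1.18764547  0.20521395] [ 0.00765605 -0.00148244  0.02160736]
```

View pics/w3.png

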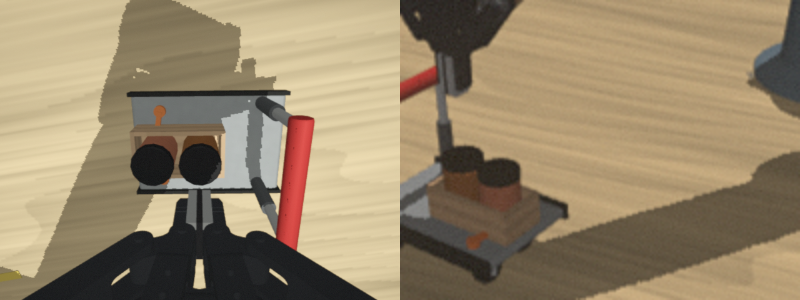

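View pics/w2.png

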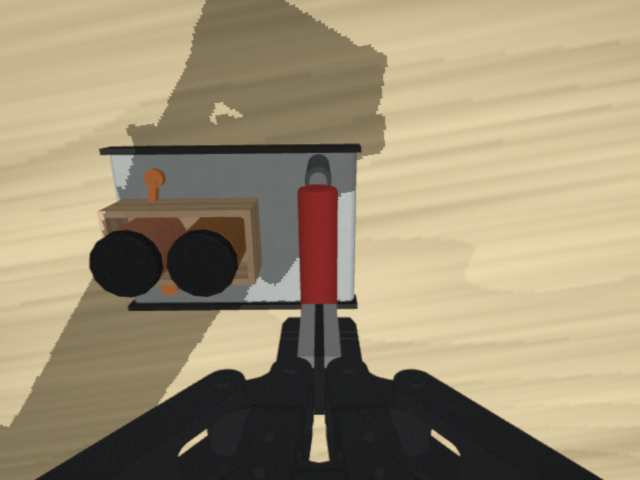

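The grasp missed. The fingers shut completely (gap at column 320) above the bar, and the caddy did not move. I'll measure the bar's height from the pictures already taken.

```bash
python3 - <<'E'
from h import *
def redm(c): return mask(c,(0,170,50),(6,255,255))|mask(c,(172,170,50),(180,255,255))
def fit(c,roi):
    k=redm(c);z=np.zeros_like(k);z[roi[1]:roi[3],roi[0]:roi[2]]=k[roi[1]:roi[3],roi[0]:roi[2]]
    a,p,px=max(blobs(z,20),key=lambda b:b[0])
    v=np.linalg.svd(px-p,full_matrices=False)[2][0];t=(px-p)@v
    return p+v*t.min(),p+v*t.max(),p,v,a
C={n:dict(np.load(f"pics/{f}.npz")) for n,f in dict(S0="scene0",D0="side0",W1="w1",W3="wrist3",S3="scene3",D3="side3").items()}
roi=dict(S0=(160,170,240,220),D0=(355,130,430,170),S3=(160,170,260,240),D3=(340,110,450,190),W1=(280,100,360,300),W3=(400,150,540,420))
f={k:fit(C[k],roi[k]) for k in C}
for k in f: print(k,[np.round(x,1) for x in f[k]], np.ravel(C[k]["origin"]).round(4))
# bar axis line = intersection of view planes: use W1 plane with end rays
def order(k): # sort ends by world x at z=.15
    e=[f[k][0],f[k][1]]; return sorted(e,key=lambda u:onplane(C[k],u,.15)[0,0])
for A,B in(("S0","D0"),("S0","W1"),("D0","W1"),("S3","D3"),("W1","W3"),("D3","W3")):
    print(A,B,[tri((C[A],C[B]),(a,b)).round(4) for a,b in zip(order(A),order(B))])
def tri3(ks): return [tri([C[k] for k in ks],[order(k)[i] for k in ks]).round(4) for i in(0,1)]
print("all0",tri3(("S0","D0","W1")))
E
cat > pics/x.py <<'E'
import sys; sys.path.insert(0,'.')
from h import *
D=dict(np.load("pics/side3.npz"));S=dict(np.load("pics/scene3.npz"))
a=cv2.resize(D["color"][80:260,300:480,::-1],(400,400));b=cv2.resize(S["color"][120:300,130:310,::-1],(400,400))
cv2.imwrite("pics/z3.png",cv2.hconcat([a,b]))
E
python3 pics/x.py
```

```text
S0 [array([222.2, 183.5]), array([178. , 203.9]), array([200.9, 193.4]), array([-0.9,  0.4]), np.int64(185)] [1.1362 0.2007 0.5025]
D0 [array([367.7, 141.1]), array([417.1, 156. ]), array([392.8, 148.7]), array([1. , 0.3]), np.int64(393)] [0.3373 0.448  0.5616]
W1 [array([317.8, 142.9]), array([320.9, 266.1]), array([319.3, 203.6]), array([0., 1.]), np.int64(2100)] [ 0.6231 -0.2961  0.4785]
W3 [array([479.7, 185. ]), array([457.8, 398.4]), array([468.8, 290.9]), array([-0.1,  1. ]), np.int64(6263)] [ 0.6342 -0.2319  0.3086]
S3 [array([218. , 185.1]), array([179.5, 203.2]), array([199.6, 193.7]), array([-0.9,  0.4]), np.int64(154)] [1.1362 0.2007 0.5025]
D3 [array([384.1, 145.9]), array([417. , 156.1]), array([400.9, 151.1]), array([1. , 0.3]), np.int64(263)] [0.3373 0.448  0.5616]
S0 D0 [array([ 0.4872, -0.2707,  0.1515]), array([ 0.5916, -0.2895,  0.1511])]
S0 W1 [array([ 0.4882, -0.2727,  0.1534]), array([ 0.5923, -0.2899,  0.1548])]
D0 W1 [array([ 0.4876, -0.2731,  0.1475]), array([ 0.5919, -0.2894,  0.1474])]
S3 D3 [array([ 0.4889, -0.2792,  0.1469]), array([ 0.5638, -0.3108,  0.1359])]
W1 W3 [array([ 0.4879, -0.2744,  0.1478]), array([ 0.5917, -0.2897,  0.1481])]
D3 W3 [array([ 0.4883, -0.2754,  0.1463]), array([ 0.5749, -0.3047,  0.1276])]
all0 [array([ 0.4873, -0.2724,  0.1506]), array([ 0.5916, -0.2896,  0.1511])]
```

View pics/z3.png

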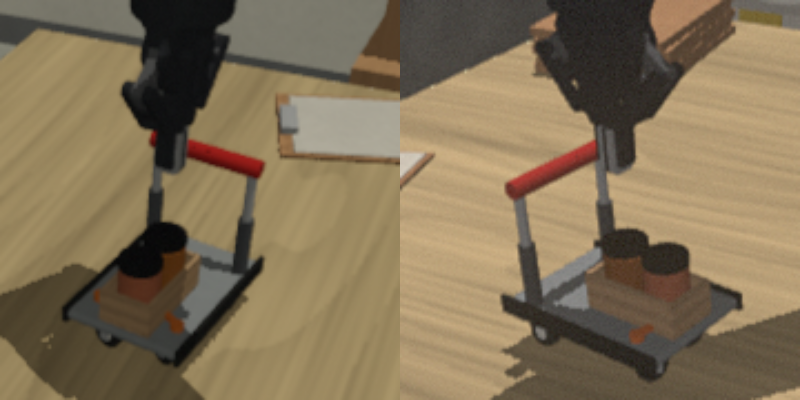

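```bash
python3 - <<'E'
from h import *
S=dict(np.load("pics/scene3.npz"));D=dict(np.load("pics/side3.npz"));W=dict(np.load("pics/wrist3.npz"))
print("fingertip tri",tri((S,D),((229,197),(377.4,157.4))))
def proj(c,P):
    R=Ro.from_euler("xyz",np.ravel(c["rotation"])).as_matrix();q=R.T@(np.array(P)-np.ravel(c["origin"]));return (q[0]/q[2]*c["fx"]+c["cx"],q[1]/q[2]*c["fy"]+c["cy"])
for z in(.13,.149): print(z,[np.round(proj(c,[.5502,-.2172,z]),1) for c in(S,D,W)])
E
python3 - <<'E'
from workcell import r,telemetry
s=telemetry.get_state();print({k:s[k] for k in("clock","tcp_pos","width","ee_rot","force")})
E
```

```text
fingertip tri [ 0.54660206 -0.21674033  0.16164217]
0.13 [array([229.5, 214.9]), array([374.7, 171.3]), array([317.6, 286.8])]
0.149 [array([228.6, 205.1]), array([375.4, 162.3]), array([317.4, 305.6])]
{'clock': 6.15, 'tcp_pos': array([ 0.55018089, -0.21712046,  0.12998925]), 'width': 0.0004295243032501981, 'ee_rot': array([ 3.14156672e+00,  1.62175159e-05, -1.66128412e-01]), 'force': array([-0.52952476,  0.53168254,  0.17690964])}
```

Triangulating the fingertips puts them at z≈0.161, while the reported TCP is at 0.130. The real fingers therefore end about 30 mm above the reported TCP and passed over the bar. I'll grasp again with that correction.

Run:
```python
from workcell import r,telemetry,eyes
from h import *
h=np.deg2rad(80.9);rot=[np.pi,0,h-np.pi/2]
p=np.array([.5398,-.2815,.101])
r.movel([.5502,-.2172,.16],None,.15);r.move_gripper(.06)
r.movel(p+[0,0,.06],rot,.15); print(r.movel(p,rot,.08,threshold=8))
r.move_gripper(0.0,50)
st=telemetry.get_state();print(st["clock"],st["tcp_pos"],st["width"],st["force"])
ims=[]
for n in("side","scene","wrist"):
    c=eyes.camera(n);np.savez(f"pics/{n}4.npz",**c);ims.append(c["color"][:,:,::-1])
a=cv2.resize(ims[0][80:260,300:480],(400,400));b=cv2.resize(ims[1][120:300,130:310],(400,400))
cv2.imwrite("pics/z4.png",cv2.hconcat([a,b]))
```

```text
False
9.0583 [ 0.53991852 -0.2816246   0.10116454] 0.014395476873061577 [-0.60250449  0.20046095 -0.08050417]
```

View pics/z4.png

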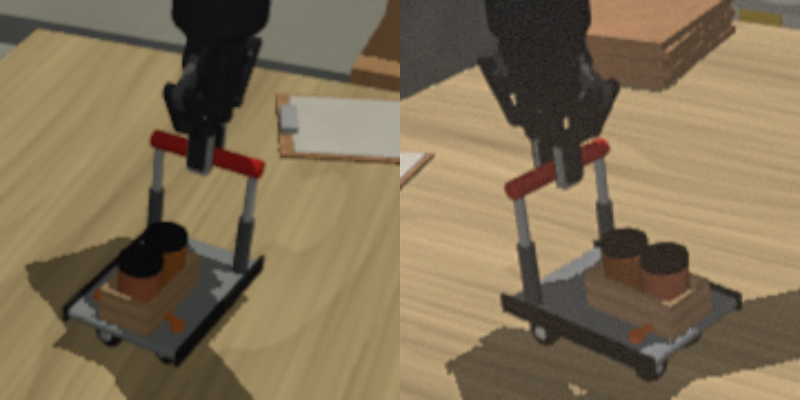

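The gripper holds the bar, with the tips about level with its underside. The width reads 14.4 mm for a 16 mm bar, so I'll regrip 7 mm lower for a fuller hold and then push.

Run:
```python
from workcell import r,telemetry,eyes
from h import *
h=np.deg2rad(80.9);rot=[np.pi,0,h-np.pi/2];u=np.array([np.cos(h),np.sin(h),0])
p=np.array([.5398,-.2815,.094])
r.move_gripper(.04); print(r.movel(p,rot,.08,threshold=8)); r.move_gripper(0.0,50)
st=telemetry.get_state();print(st["clock"],st["tcp_pos"],st["width"],st["force"])
r.movel(p+.065*u,rot,.05)
st=telemetry.get_state();print(st["clock"],st["tcp_pos"],st["width"],st["force"],st["ft_torque"])
ims=[]
for n in("side","scene","wrist"):
    c=eyes.camera(n);np.savez(f"pics/{n}5.npz",**c);ims.append(c["color"][:,:,::-1])
a=cv2.resize(ims[2],(500,375));b=cv2.resize(ims[1][140:290,180:300],(300,375))
cv2.imwrite("pics/z5.png",cv2.hconcat([a,b]))
```

```text
False
10.1667 [ 0.53986976 -0.28155731  0.09415293] 0.01448956036441564 [-0.32624048  0.40832871  0.58114562]
11.6167 [ 0.55002823 -0.2173007   0.09393677] 0.014321658283036266 [-0.54787472  0.82763284 -0.46596229] [ 0.10942118 -0.05836631  0.04831543]
```

View pics/z5.png

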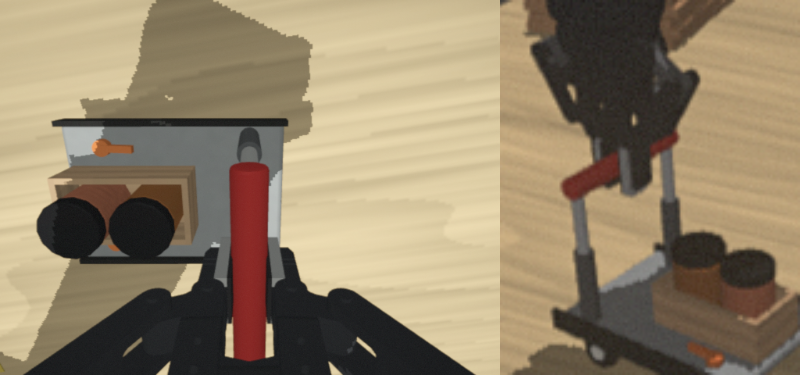

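The bar sits fully between the pads, and the visible pointer at (115,148) now points straight rearward. Next is the S-curve up to the start of the final straight, then a check of the bay.

Run:
```python
from workcell import r,telemetry,eyes
from h import *
from scipy.interpolate import CubicHermiteSpline as H
p0=np.array([.5500,-.2173]);h0=np.deg2rad(80.9);h1=np.deg2rad(92.4);u1=np.array([np.cos(h1),np.sin(h1)])
p1=np.array([.4526,.138])-.1*u1
L=np.linalg.norm(p1-p0)*1.1
s=H([0,1],[p0,p1],[L*np.array([np.cos(h0),np.sin(h0)]),L*u1])
t=np.linspace(0,1,13);d=s(t,1);dd=s(t,2);hd=np.arctan2(d[:,1],d[:,0])
R=(d**2).sum(1)**1.5/np.abs(np.cross(d,dd));print("Rmin",R.min(),np.rad2deg(hd).round(1))
for q,h in zip(s(t)[1:],hd[1:]):
    r.movel([*q,.094],[np.pi,0,h-np.pi/2],.07)
    f=telemetry.get_state()["force"]
st=telemetry.get_state();print(st["clock"],st["tcp_pos"],st["ee_rot"][2],st["width"],st["force"],st["ft_torque"])
for n in("side","scene","wrist"):
    c=eyes.camera(n);np.savez(f"pics/{n}6.npz",**c)
    W=onplane(c,np.argwhere(mask(c,(22,150,120),(32,255,255))>0)[:,::-1],0)[:,:2]
    for nm,(a,b,e,g) in dict(left=(.345,.395,.10,.28),right=(.505,.56,.10,.28),end=(.38,.52,.28,.32)).items():
        w=W[(W[:,0]>a)&(W[:,0]<b)&(W[:,1]>e)&(W[:,1]<g)].astype(np.float32)
        if len(w)>50:
            l=cv2.fitLine(w,cv2.DIST_HUBER,0,.001,.001).ravel()
            k=(l[0]/l[1]*(.19-l[3])+l[2]) if nm!="end" else l[3]+l[1]/l[0]*(.45-l[2])
            print(n,nm,"mid",k.round(4),"slope deg",np.rad2deg(np.arctan(-l[0]/l[1] if nm!="end" else l[1]/l[0])).round(2),len(w),w.min(0),w.max(0))
a=np.load("pics/wrist6.npz")["color"];b=np.load("pics/scene6.npz")["color"]
cv2.imwrite("pics/z6.png",cv2.hconcat([cv2.resize(a,(400,300)),cv2.resize(b,(400,300))])[:,:,::-1])
```

```text
Rmin 0.12366597510311687 [ 80.9  91.7 101.9 110.3 116.5 120.5 122.3 122.2 120.  115.9 109.8 101.8
  92.4]
17.5333 [0.4569631  0.03775687 0.09405846] 0.04314780278273567 0.014427456504303975 [-0.72360912  0.91917914 -0.26963361] [ 0.13189511 -0.00532014 -0.00807839]
side left mid 0.3714 slope deg 2.22 858 [0.36286554 0.13093251] [0.38064098 0.2359897 ]
side right mid 0.5312 slope deg 2.33 1141 [0.5207819  0.10771542] [0.54092014 0.27983442]
scene left mid 0.3691 slope deg 2.62 189 [0.3606401  0.17016591] [0.3751785 0.2786772]
scene right mid 0.5294 slope deg 2.45 171 [0.523832   0.10444892] [0.5391664  0.17308539]
scene end mid 0.2968 slope deg 2.4 327 [0.38051194 0.288063  ] [0.51993364 0.30562496]<stdin>:9: DeprecationWarning: Arrays of 2-dimensional vectors are deprecated. Use arrays of 3-dimensional vectors instead. (deprecated in NumPy 2.0)
```

View pics/z6.png

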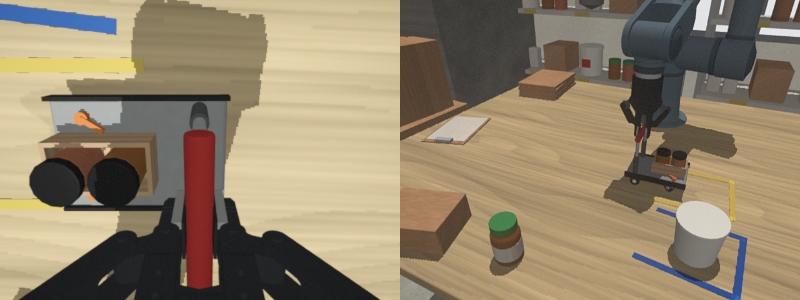

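The picture shows the caddy at the bay mouth, square to the tape and clear of the pail, with the castors still turned from the curve. I'll cross-check the rails in the wrist view, then drive the final straight.

Run:
```python
from h import *
c=dict(np.load("pics/wrist6.npz"))
m=mask(c,(20,110,90),(34,255,255))
for a,p,px in blobs(m,150):
    W=onplane(c,px,0)[:,:2].astype(np.float32);l=cv2.fitLine(W,cv2.DIST_HUBER,0,.001,.001).ravel()
    print(a,p.round(),"x@.19",(l[2]+l[0]/l[1]*(.19-l[3])).round(4),np.rad2deg(np.arctan(-l[0]/l[1])).round(2),W.min(0),W.max(0))
# deck black rails: long dark lines -> heading
R=cv2.inRange(c["color"],(0,0,0),(45,45,45));
for n,z,(y0,y1,x0,x1) in(("far",.04,(145,168,75,360)),):
    pts=np.argwhere(R[y0:y1,x0:x1]>0)[:,::-1]+[x0,y0]
    W=onplane(c,pts,z)[:,:2].astype(np.float32);l=cv2.fitLine(W,cv2.DIST_HUBER,0,.001,.001).ravel();print(n,len(pts),l, np.rad2deg(np.arctan2(*(l[[1,0]]*np.sign(l[1])))),W.min(0),W.max(0))
```

```text
5300 [115. 104.] x@.19 0.5332 2.44 [0.5243914 0.0965393] [0.5437032  0.24354865]
1352 [ 41. 327.] x@.19 0.3676 -1.13 [0.3620267  0.19913688] [0.37801272 0.27784303]
far 1833 [ 0.02690129 -0.9996381   0.51089776  0.07826807] 91.54152 [0.5068896  0.01630597] [0.5152919 0.1760951]
```

Run:
```python
from workcell import r,telemetry,eyes
from h import *
h=np.deg2rad(92.4)
r.movel([.4525,.1375,.094],[np.pi,0,h-np.pi/2],.05)
st=telemetry.get_state();print(st["clock"],st["tcp_pos"],st["ee_rot"][2],st["width"],st["force"],st["ft_torque"])
for n in("side","scene","wrist"):
    c=eyes.camera(n);np.savez(f"pics/{n}7.npz",**c)
R=cv2.inRange(c["color"],(0,0,0),(45,45,45))
pts=np.argwhere(R[145:168,75:360]>0)[:,::-1]+[75,145]
W=onplane(c,pts,.04)[:,:2].astype(np.float32);l=cv2.fitLine(W,cv2.DIST_HUBER,0,.001,.001).ravel();print(l,np.rad2deg(np.arctan2(abs(l[1]),l[0]*np.sign(l[1]))),W.min(0),W.max(0))
for a,p,px in blobs(mask(c,(5,190,120),(14,255,255)),10):
    V=onplane(c,px,.045)[:,:2].astype(np.float32);l=cv2.fitLine(V,cv2.DIST_HUBER,0,.001,.001).ravel();print("or",a,p,V.mean(0),np.rad2deg(np.arctan2(l[1],l[0])))
s=np.load("pics/scene7.npz")["color"]
cv2.imwrite("pics/z7.png",cv2.hconcat([cv2.resize(c["color"],(400,300)),cv2.resize(s[230:440,340:620],(400,300))])[:,:,::-1])
```

```text
19.825 [0.45251066 0.13744841 0.09400533] 0.041547699265775506 0.014415213132878121 [ 0.20865742 -0.01495325 -0.28366342] [-0.02512579 -0.15832701 -0.02286978]
[ 0.02492594 -0.9996893   0.5071383   0.15927565] 91.4283 [0.5027297  0.11610082] [0.51083744 0.27588257]
```

View pics/z7.png

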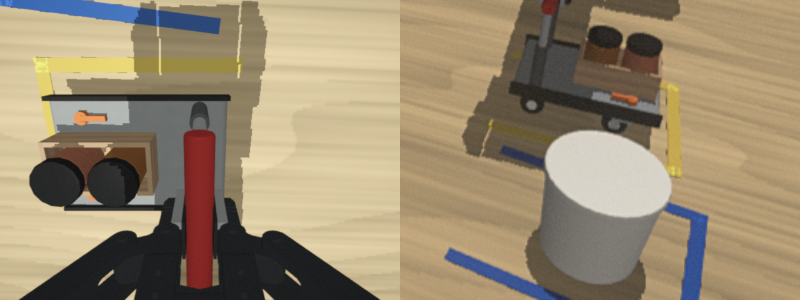

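The caddy is inside the tape, with the pointer at (90,118) pointing straight rearward. The pail is untouched. Before letting go I'll check the length fit within the wrist picture.

Run:
```python
from h import *
for n in("wrist","scene"):
    c=dict(np.load(f"pics/{n}7.npz"))
    W=onplane(c,np.argwhere(mask(c,(20,110,90),(34,255,255))>0)[:,::-1],0)[:,:2]
    h=np.deg2rad(92.4);u=np.array([np.cos(h),np.sin(h)]);v=np.array([-u[1],u[0]])
    q=(W-[.4503,.1925]);q=np.c_[q@u,q@v]   # bay coords
    right=q[(np.abs(q[:,1]+.08)<.02)];end=q[(np.abs(q[:,1])<.06)&(np.abs(q[:,0]-.105)<.03)]
    print(n,"rail lat",np.median(right[:,1]),"x pct",np.percentile(right[:,0],[.3,99.7]),"end x pct",np.percentile(end[:,0],[2,50,98]) if len(end) else None,len(end))
    er=q[(q[:,1]<-.056)&(q[:,1]>-.07)&(q[:,0]>.08)]; print(len(er),np.percentile(er[:,0],[2,50,98]) if len(er) else None)
```

```text
wrist rail lat -0.08205563023452087 x pct [-0.0990745   0.11084505] end x pct [0.09805902 0.1071107  0.11114682] 905
481 [0.09739215 0.10420778 0.11098226]
scene rail lat -0.07826579657204241 x pct [-0.09935734  0.11152841] end x pct [0.09750028 0.10423593 0.11125379] 420
57 [0.09738289 0.1032748  0.11046292]
```

The bay centre is confirmed to about 1 mm. I'll release, retreat and check.

Run:
```python
from workcell import r,telemetry,eyes
from h import *
r.wait(.3);r.move_gripper(.05);r.wait(.2)
r.movel([.4525,.1375,.28],None,.12)
c=eyes.camera("wrist");np.savez("pics/wrist8.npz",**c)
st=telemetry.get_state();print(st["clock"],st["tcp_pos"],st["width"],st["force"])
m=mask(c,(0,170,50),(6,255,255))|mask(c,(172,170,50),(180,255,255))
a,p,px=max(blobs(m,100),key=lambda b:b[0]);print("bar",cv2.minAreaRect(onplane(c,px,.148)[:,:2].astype(np.float32)))
s=eyes.camera("side")["color"]
x,y=np.maximum(p.astype(int)-[260,120],0)
cv2.imwrite("pics/z8.png",cv2.hconcat([cv2.resize(c["color"][60:360,20:420],(480,360)),cv2.resize(s[240:,160:480],(320,240)).copy() if 0 else cv2.resize(s[180:480,150:450],(320,360))])[:,:,::-1])
```

```text
22.6583 [0.45211497 0.13747179 0.2791639 ] 0.05012223210900832 [0.44556502 0.25366319 0.77184294]
bar ((0.4513283371925354, 0.13695436716079712), (0.10647758841514587, 0.015234259888529778), 2.7848355770111084)
```

View pics/z8.png

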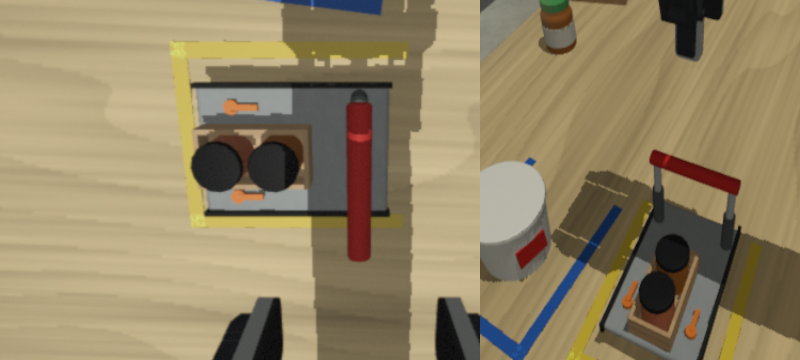

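Both pointers, at (240,106) and (247,197), point straight rearward. The caddy stands inside the tape, with the bar at (0.451, 0.137) and tilted about 2.8° against the bay's 2.4°. The gripper is clear of it, so I'm handing in.

```bash
python3 -c "
from workcell import job
print(job.hand_in())"
```

```text
the job is handed in; nothing more can be done
None
```

The caddy is parked nose first in the yellow bay with both castors trailing, the bar released and the pail untouched. I handed the job in at about 22.7 s on the robot's clock.

- **What I did:** I gripped the red bar and pushed the caddy 65 mm straight ahead, which brought the castor pointer I could see straight. I then steered an S-curve into the bay, finished with a 100 mm straight run, opened the gripper and lifted clear.
- **Last checks:** The bar's centre is at (0.451, 0.137), within about 1.5 mm of my target of (0.4525, 0.1375). The bar is tilted about 2.8° against the bay's 2.4°. Both castor pointers point straight rearward, and the robot is touching nothing.
- **What failed:** My first grasp shut above the bar and the empty fingers moved forward without shifting the caddy. Triangulation showed the fingertips about 30 mm above the reported TCP, so I lowered the grasp and repeated it.
- **What disagreed:**
  - **Heading:** The deck edge, measured just before release, gave about 91.4°, roughly 1° short of the bay's 92.4°. I left that alone, because turning in place would have twisted the castors.
  - **Lengthwise position:** The deck edges in that picture put the caddy about 3.5 mm nearer the closed end than the bar position does.
  - **Gripper width:** It read 14.4 mm on the 16 mm bar.

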